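# Expose a sample tray on the van's light-box reader

### The job

Slide the white sample tray with the yellow wells square and flush into the corner of the blue fence on the reader. Then pull the reader's orange spring-loaded shutter handle out until its red pointer is within the green band on the scale, and finish while holding it there: it snaps shut if let go. Leave the tray seated and do not disturb the other things on the bench.

Things in the scene. Friction and masses are not known exactly. Their poses are not given: they have to be found in the camera images.
- station: grey fixed reader, 240 x 380 x 30 mm. x points away from the robot (turned by its yaw), y left, z up; origin at bench level. In its frame, mm: flat stage top z = 30, x -110 to 130, y -220 to 160; black shutter housing on it at x 57 to 127, y -168 to -102, top z = 75; white scale rail (look only) along y = -196, x -100 to 30; fence corner at x 100, y 140
- corner (a point): inner corner of the blue L fence, on the stage top; axes as the reader's. The fence is 12 mm thick, 20 mm high above the stage: back fence from here 230 mm to the right (-y), left fence 188 mm towards the robot (-x). The tray belongs against both: its centre then lies 43 mm in -x and 64 mm in -y of this point
- tray: white sample tray with yellow wells, 86 (x) x 128 (y) x 16 mm, about 0.14 kg, loose on the stage; origin at the centre of its underside. It starts 25 to 50 mm short of both fences and a little turned; it slides when pushed
- shutter: sprung shutter slide, axes as the reader's; origin on the stage top under the middle of its upright orange handle, 14 (x) x 44 (y) mm, 4 to 70 mm above the stage. An 8 mm steel rod, axis 14 mm above the stage, runs from it in +x into the housing, whose face is 50 mm behind the shut handle. It slides out only in -x, up to 75 mm; the spring pulls back with 3.6 N shut, 10 N at 55 mm
- grip (a point): on the orange handle's middle, 51 mm above the stage top: a good point to pinch, either way, from above
- pointer (a point): tip of the red pointer on the shutter slide, 61 mm to the right (-y) of the handle, just over the scale rail; moves with the handle
- band (a point): middle of the green band on the scale rail; the band is 14 mm long along the reader's x, 32 mm wide, and its place on the rail differs each time, 30 to 55 mm in -x from where the pointer rests. It has no solid body and axes as the reader's
- spare: blue tray with clear wells, 86 x 128 x 16 mm, loose on the bench left of the reader; leave alone. Origin under its centre
- amber: amber bottle, 72 mm across, 170 mm tall, standing on the bench right of the reader; leave alone. Origin under its centre
- jar: white jar, 76 mm across, 100 mm tall, standing on the bench right of the reader; leave alone. Origin under its centre
- phone: black phone, 74 (x) x 150 (y) x 9 mm, lying on the bench in front of the reader; leave alone. Origin under its centre
- pen: black and blue marker pen, 130 mm long (y), 12 mm thick, lying on the bench in front of the reader; leave alone. Origin under its centre
Not all that is in view belongs to the job. Of the things that look like the tray, the middle-sized one is meant.

How it is judged:
By the outcome, as a careful person would: the job done as asked, in the order asked, and still so for the second after the job is handed in, while the arm keeps its last pose, push and grip.
It also fails if it takes over 58 s, if anything falls off the work surface, if the arm or the gripper's body presses on something with over 40 N, if the wrist force passes 120 N, or if a joint passes its speed limit or range.

### The arm

A 7-joint arm with a two-finger parallel gripper is mounted at the origin on the work surface. World frame = base frame: x ahead of the robot, y to its left, z up, the work surface at z = 0. Lengths are in m, angles in rad, forces in N, time in s.
With the tool pointing down it reaches from about 0.425 to 0.95 m from the base axis. Payload 16.7 kg.
Tool frame: the origin (TCP) lies on the front face of the gripper's body, between the roots of the fingers; the fingertips stand 97 mm ahead of it and the grasp point (between the pads) lies 78 mm ahead of it; y points along the fingers, x is the direction in which the jaws open and shut, and the axes are right-handed (so a half turn about y gives the same grasp; the last joint's range is limited). The gripper opens to 94 mm and grips with 3 to 60 N. Pads are 16 mm wide; open, the fingers measure 119 mm over their backs; the gripper's body (75 mm by 177 mm) begins 78 mm behind the grasp point.
Start: joints at [1.163, 0.426, 0.074, 1.606, -0.034, 1.111, -0.067], TCP at [0.173, -0.652, 0.303] pointing down, gripper open.
Joint ranges: [-2.85, 2.85], [-0.5, 2.14], [-1.23, 1.37], [0.21, 2.46], [-1.02, 4.16], [0.16, 2.05], [-2.73, 2.73]. Speed limits (rad/s): [1.89, 1.89, 2.39, 2.39, 3.01, 3.01, 3.01].

### API

Orientations are given as a unit quaternion [w, x, y, z].
In Python, from station import r, capture, calibration, order gives the robot as it stands.
- The arm moves only by the tool apply_moves, never from a script. Its argument "commands" is a list of rows, each an object of numbers: "x", "y", "z": the shift along the tool's x, y, z in cm; "wx", "wy", "wz": the turn, a rotation vector about the tool's x, y, z in rad; "grip": the opening in per cent of the stroke, from 0 (shut) to 100 (fully open). In form: [{"x": .., "y": .., "z": .., "wx": .., "wy": .., "wz": .., "grip": ..}, ...]. A call has 1 to 10 rows; each row is the pose to reach, as a shift and turn from the pose measured when the call began, along the tool's axes at that moment; what a row does not reach only later rows make up. A row lasts 1/10 s, in which the tool goes at most 50 mm and 8.59 degrees, less where a joint would pass 70% of its speed; a pose out of reach is approached as far as the arm can. A call with a gripper value outside its range is refused whole. The fingers move at their own pace and stop on an object; "squeeze" is the grip in N (left out, the last holds). Time passes only in rows, so rows that repeat a pose let the fingers close. It gives the time, the measured TCP pose, the force and the opening at its end, in the units of the state.
- r.get_state(): the state, without advancing time (a new reading comes with each control period).
- capture(name): name is "scene" or "top" or "wrist"; returns (picture, depth): 480x640x3 uint8, red, green, blue; 480x640 float32, m along the optical axis (not along the pixel's ray), 0 where there is no reading.
- calibration(name): a dict with "camera_matrix" (3x3 intrinsics, pixels), "camera_from_world" (4x4, takes a point from world to camera coordinates); the wrist camera has in their place "hand_eye" (4x4, takes a point from camera to tool coordinates, whose origin is the TCP and whose axes are the tool frame's). Camera axes: x right, y down, z forward; pixel columns grow to the right and rows downward; lengths in m; the calibration is good to about 2 mm. A picture is of the moment at which its call begins: read the wrist's pose just before it. calibration takes no time and is no camera call.
- order.sign_off(): hands the job in, once; it reports no verdict.
The state is a dict: "t": time; "q": joint angles; "qvel": joint speeds; "effort": joint torques, N m; "eef_pos": TCP position; "eef_rot": TCP orientation; "force": force on the tool from outside, world axes, zero at the start; "ft_torque": the same for the moment, N m; "gripper_width": opening from 0.0 (shut) to 1.0 (fully open).
Only numpy, scipy, OpenCV 4.12 (cv2) and the standard library are available. Lean on these libraries where they do the work, as an engineer would, in place of code of your own. Each camera call takes 0.05 s, during which the arm holds its last target. There are 200 camera calls.

## Working session

There is one attempt and no reset: what is moved stays moved. The work goes in short steps, Python scripts to look and compute and a tool call to move; the robot and the scene stay as the last step left them, time stands still between calls to the robot, and variables do not carry over. Pictures are saved under pics/ and viewed, about 8 in all and at most 12, crops included, and the job is handed in when it is done.

Besides the shell and the picture viewer there is one more tool, called after "Call:" in YAML: its name, and indented under it one key for each argument. apply_moves: Moves the arm, as the interface text tells. Its arguments: {"type":"object","properties":{"commands":{"type":"array","items":{"type":"object","properties":{"x":{"type":"number"},"y":{"type":"number"},"z":{"type":"number"},"wx":{"type":"number"},"wy":{"type":"number"},"wz":{"type":"number"},"grip":{"type":"number"}}}},"squeeze":{"type":"number"}},"required":["commands"]}

```bash
mkdir -p pics; ls
cat > h.py <<'E'
import numpy as np, cv2
from station import r, capture, calibration, order
from scipy.spatial.transform import Rotation as R
def snap(name,fn):
    s=r.get_state(); p,d=capture(name); cv2.imwrite(f'pics/{fn}.png',p[:,:,::-1]); np.save(f'pics/{fn}.npy',d)
    c=calibration(name); K=np.array(c['camera_matrix'])
    if name=='wrist':
        T=np.eye(4);q=s['eef_rot'];T[:3,:3]=R.from_quat([q[1],q[2],q[3],q[0]]).as_matrix();T[:3,3]=s['eef_pos']
        W=T@np.array(c['hand_eye'])
    else: W=np.linalg.inv(np.array(c['camera_from_world']))
    np.savez(f'pics/{fn}_c.npz',K=K,W=W); return p,d
def pt(fn,u,v,z=None):
    """world point at pixel, by depth or by given height z"""
    c=np.load(f'pics/{fn}_c.npz');K,W=c['K'],c['W'];ray=np.linalg.inv(K)@[u,v,1]
    if z is None: s=np.load(f'pics/{fn}.npy')[int(round(v)),int(round(u))]
    else: s=(z-W[2,3])/(W[:3,:3]@ray)[2]
    return (W[:3,:3]@(ray*s)+W[:3,3])
E
python3 - <<'E'
from h import *
np.set_printoptions(precision=4,suppress=True)
a,_=snap('top','top0');b,_=snap('scene','scene0')
s=r.get_state();print(s)
for n in('top0','scene0'):print(np.load(f'pics/{n}_c.npz')['W'])
E
```

```text
pics
{'t': 0.1, 'q': array([ 1.1625,  0.4267,  0.0738,  1.6065, -0.0341,  1.1108, -0.0671]), 'qvel': array([ 0.0004, -0.0027, -0.0004, -0.0027, -0.0004,  0.0005,  0.0001]), 'effort': array([  0.0088, -93.746 ,   3.6781, -45.504 ,  -0.0485,   0.0169,
         0.0001]), 'eef_pos': array([ 0.1726, -0.6523,  0.3021]), 'eef_rot': array([ 0.5605, -0.5601,  0.4316, -0.431 ]), 'force': array([-0.1077,  0.6764, -0.4062]), 'ft_torque': array([ 0.027 , -0.0031,  0.0151]), 'gripper_width': 1.002346546180054}
[[ 0.0187 -0.9804  0.1959  0.3559]
 [-0.9998 -0.0184  0.0033  0.0185]
 [ 0.0003 -0.196  -0.9806  1.0703]
 [ 0.      0.      0.      1.    ]]
[[ 0.455   0.7319 -0.5072  0.981 ]
 [ 0.8903 -0.3645  0.2729 -0.2244]
 [ 0.0148 -0.5757 -0.8175  0.7761]
 [ 0.      0.      0.      1.    ]]
```

View pics/top0.png

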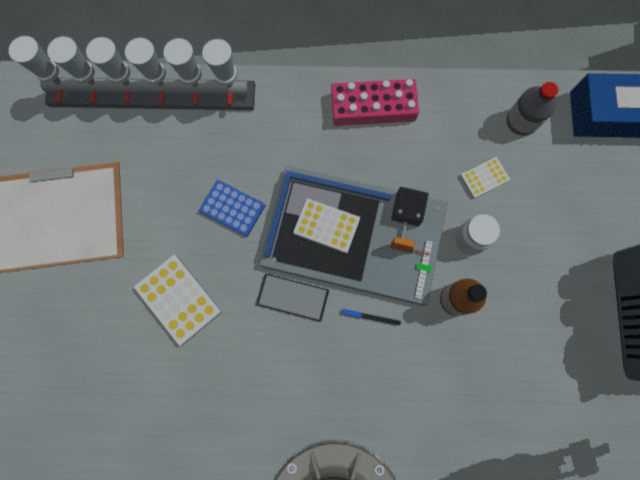

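View pics/scene0.png

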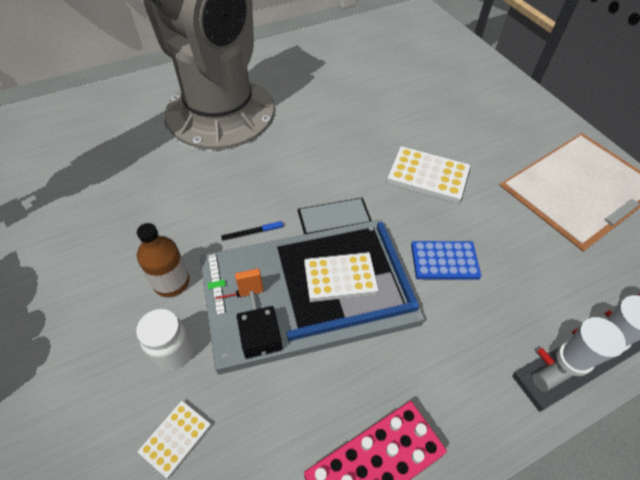

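Run:
```python
from h import *
np.set_printoptions(precision=4,suppress=True)
s=r.get_state();q=s['eef_rot'];print(R.from_quat([q[1],q[2],q[3],q[0]]).as_matrix());print(calibration('wrist'))
```

```text
[[ 0.2559 -0.0004  0.9667]
 [-0.9667  0.0011  0.2559]
 [-0.0011 -1.     -0.0001]]
{'camera_matrix': array([[361.7556,   0.    , 318.3521],
       [  0.    , 361.7556, 233.746 ],
       [  0.    ,   0.    ,   1.    ]]), 'hand_eye': array([[ 1.    , -0.0003,  0.0006, -0.0001],
       [-0.0007, -0.2267,  0.974 , -0.0825],
       [-0.0001, -0.974 , -0.2267,  0.0664],
       [ 0.    ,  0.    ,  0.    ,  1.    ]])}
```

Run:
```python
from h import *
a=cv2.imread('pics/top0.png')[160:320,255:455]
cv2.imwrite('pics/c1.png',cv2.resize(a,None,fx=3.75,fy=3.75,interpolation=cv2.INTER_CUBIC))
```

```text
(no output)
```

View pics/c1.png

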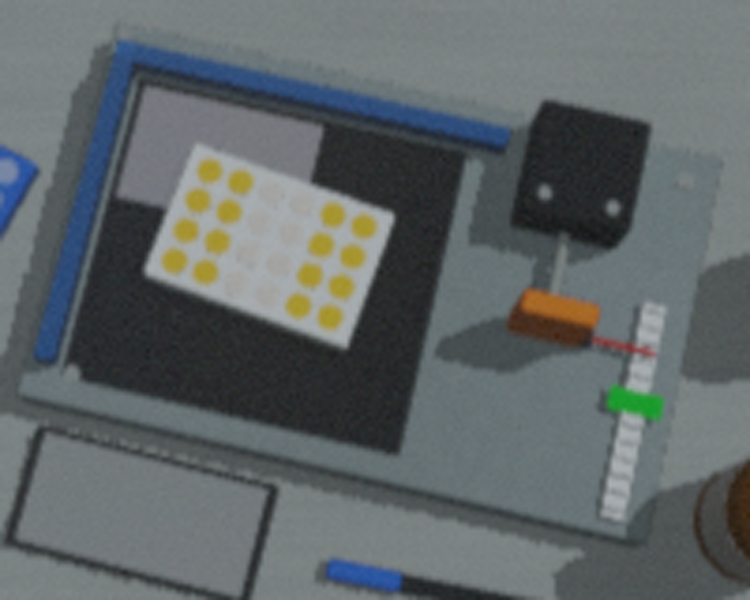

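Run:
```python
from h import *
np.set_printoptions(precision=4,suppress=True)
P={'outer fence corner':(118,42,.05),'inner':(134,68,.05),'bf right outer':(512,130,.05),'lf near inner':(57,362,.05),'lf near outer':(37,360,.05),
'st BR':(720,157,.03),'st NR':(645,532,.03),'st NL':(22,380,.03),
'tray BL':(196,145,.046),'tray BR':(394,213,.046),'tray NR':(348,349,.046),'tray NL':(146,274,.046),
'handle top c':(562,305,.1),'pointer':(655,352,.045),'band':(635,402,.035)}
for k,(a,b,z) in P.items():
    u,v=255+a/3.75,160+b/3.75
    print(k,pt('top0',u,v,z),pt('top0',u,v))
for k,(u,v,z) in {'amber cap':(478,294,.17),'jar top':(483,228,.1)}.items(): print(k,pt('top0',u,v,z),pt('top0',u,v))
```

```text
outer fence corner [0.7231 0.1195 0.05  ] [0.7315 0.1218 0.0267]
inner [0.7069 0.1094 0.05  ] [0.7118 0.1106 0.0359]
bf right outer [ 0.6725 -0.1168  0.05  ] [ 0.6788 -0.1195  0.0296]
lf near inner [0.5275 0.1479 0.05  ] [0.5307 0.1503 0.0309]
lf near outer [0.5284 0.1595 0.05  ] [0.5307 0.1614 0.0367]
st BR [ 0.664  -0.2452  0.03  ] [ 0.6734 -0.2531 -0.0015]
st NR [ 0.4373 -0.1949  0.03  ] [ 0.4374 -0.1951  0.0289]
st NL [0.5197 0.1706 0.03  ] [0.52   0.1709 0.0282]
tray BL [0.6608 0.0711 0.046 ] [0.6606 0.0711 0.0467]
tray BR [ 0.6212 -0.0472  0.046 ] [ 0.6258 -0.0483  0.0283]
tray NR [ 0.539  -0.0208  0.046 ] [ 0.5425 -0.0216  0.0265]
tray NL [0.5815 0.0983 0.046 ] [0.582  0.0985 0.044 ]
handle top c [ 0.5564 -0.1372  0.1   ] [ 0.5566 -0.1374  0.0989]
pointer [ 0.5408 -0.1999  0.045 ] [ 0.5435 -0.2032  0.0297]
band [ 0.5126 -0.1896  0.035 ] [ 0.5132 -0.1905  0.0308]
amber cap [ 0.4429 -0.2628  0.17  ] [ 0.4428 -0.2624  0.1712]
jar top [ 0.5879 -0.301   0.1   ] [ 0.5883 -0.3016  0.0984]
```

Call:
apply_moves:
  commands:
    - {"x":-3,"z":2.7,"wy":0.03}
    - {"x":-6.5,"z":5.9,"wy":0.06}
    - {"x":-10,"z":9,"wy":0.09}
    - {"x":-13.5,"z":12.2,"wy":0.12}
    - {"x":-17,"z":15.3,"wy":0.15}
    - {"x":-20.5,"z":18.5,"wy":0.18}
    - {"x":-24,"z":21.6,"wy":0.21}
    - {"x":-27,"z":24.3,"wy":0.24}
    - {"x":-30,"z":27,"wy":0.27}
    - {"x":-30,"z":27,"wy":0.27}

```text
invalid input at $.commands[0]: expected keys x, y, z, wx, wy, wz, grip
```

Call:
apply_moves:
  commands:
    - {"x":-3,"y":0,"z":2.7,"wx":0,"wy":0.03,"wz":0,"grip":100}
    - {"x":-6.5,"y":0,"z":5.9,"wx":0,"wy":0.06,"wz":0,"grip":100}
    - {"x":-10,"y":0,"z":9,"wx":0,"wy":0.09,"wz":0,"grip":100}
    - {"x":-13.5,"y":0,"z":12.2,"wx":0,"wy":0.12,"wz":0,"grip":100}
    - {"x":-17,"y":0,"z":15.3,"wx":0,"wy":0.15,"wz":0,"grip":100}
    - {"x":-20.5,"y":0,"z":18.5,"wx":0,"wy":0.18,"wz":0,"grip":100}
    - {"x":-24,"y":0,"z":21.6,"wx":0,"wy":0.21,"wz":0,"grip":100}
    - {"x":-27,"y":0,"z":24.3,"wx":0,"wy":0.24,"wz":0,"grip":100}
    - {"x":-30,"y":0,"z":27,"wx":0,"wy":0.27,"wz":0,"grip":100}
    - {"x":-30,"y":0,"z":27,"wx":0,"wy":0.27,"wz":0,"grip":100}

```text
t: 1.1
eef_pos: [0.359, -0.289, 0.3025]
eef_rot: [0.499, -0.498, 0.502, -0.501]
force: [-0.9, 0.2, 0.4]
gripper_width: 1.004
```

```bash
cat >> h.py <<'E'
YAW=np.deg2rad(-12.6); C=np.array([.707,.110])
def st(x,y): # corner-frame -> world xy
    c,s=np.cos(YAW),np.sin(YAW); return C+[c*x-s*y,s*x+c*y]
def inv(p):
    c,s=np.cos(YAW),np.sin(YAW); d=np.array(p[:2])-C; return np.array([c*d[0]+s*d[1],-s*d[0]+c*d[1]])
def go(x,y,z,ang):
    """corner-frame x,y, world z of TCP, tool-x azimuth in reader frame (deg) -> shift cm, turn rotvec"""
    s=r.get_state();q=s['eef_rot'];M=R.from_quat([q[1],q[2],q[3],q[0]])
    a=YAW+np.deg2rad(ang);tx=np.array([np.cos(a),np.sin(a),0]);ty=np.array([0,0,-1.]);tz=np.cross(tx,ty)
    G=R.from_matrix(np.c_[tx,ty,tz]);d=M.inv().apply(np.r_[st(x,y),z]-s['eef_pos'])*100
    print('now st',(inv(s['eef_pos'])*1000).round(1),'z',s['eef_pos'][2].round(4),'| shift cm',d.round(2),'turn',(M.inv()*G).as_rotvec().round(3),'F',s['force'].round(1),'t',s['t'])
E
python3 -c "
from h import *
go(-.158,-.105,.302,-90)"
```

```text
now st [-252.6 -465.3] z 0.3025 | shift cm [-33.21   0.11  16.88] turn [ 0.     0.214 -0.002] F [-0.9  0.2  0.4] t 1.1
```

Call:
apply_moves:
  commands:
    - {"x":-3.5,"y":0,"z":1.8,"wx":0,"wy":0.03,"wz":0,"grip":100}
    - {"x":-7.5,"y":0,"z":3.8,"wx":0,"wy":0.06,"wz":0,"grip":100}
    - {"x":-11.5,"y":0,"z":5.8,"wx":0,"wy":0.09,"wz":0,"grip":100}
    - {"x":-15.5,"y":0,"z":7.9,"wx":0,"wy":0.12,"wz":0,"grip":100}
    - {"x":-19.5,"y":0,"z":9.9,"wx":0,"wy":0.15,"wz":0,"grip":100}
    - {"x":-23.5,"y":0,"z":11.9,"wx":0,"wy":0.18,"wz":0,"grip":100}
    - {"x":-27.5,"y":0,"z":14,"wx":0,"wy":0.2,"wz":0,"grip":100}
    - {"x":-31,"y":0,"z":15.8,"wx":0,"wy":0.214,"wz":0,"grip":100}
    - {"x":-33.2,"y":0,"z":16.9,"wx":0,"wy":0.214,"wz":0,"grip":100}
    - {"x":-33.2,"y":0,"z":16.9,"wx":0,"wy":0.214,"wz":0,"grip":100}

```text
t: 2.1
eef_pos: [0.531, 0.045, 0.3027]
eef_rot: [0.444, -0.442, 0.552, -0.55]
force: [0.4, -0.1, -0.0]
gripper_width: 0.999
```

```bash
python3 -c "
from h import *
go(-.158,-.105,.131,-90)
snap('wrist','w1')"
```

```text
now st [-157.6 -101.9] z 0.3027 | shift cm [ 0.37 17.17 -0.03] turn [ 0.001  0.004 -0.003] F [ 0.4 -0.1 -0. ] t 2.1
```

View pics/w1.png

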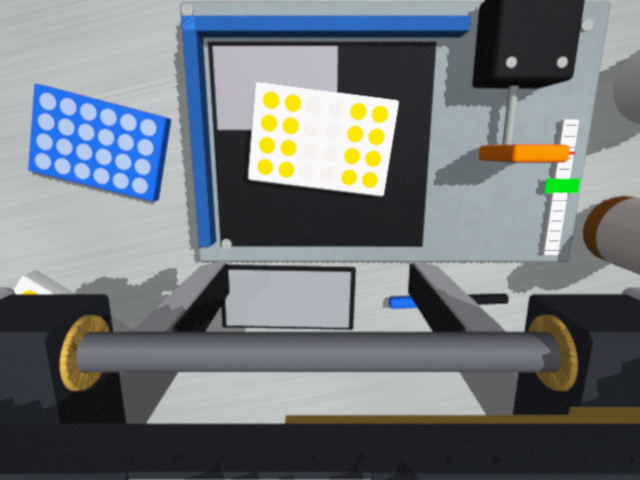

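```bash
python3 -c "
from h import *
for k,(u,v,z) in {'corner':(202,31,.05),'bf inner R':(470,31,.05),'lf inner near':(213,245,.05),'BL':(257,82,.046),'BR':(398,100,.046),'NR':(383,195,.046),'NL':(248,180,.046),'band':(562,186,.033),'handle':(524,148,.1),'ptr':(574,153,.04),'st BR':(608,3,.03),'st NL':(201,262,.03),'st NR':(571,262,.03)}.items():
  p=pt('w1',u,v,z);q=pt('w1',u,v);print(k,p.round(4),'st',(inv(p)*1000).round(1),q.round(4),(inv(q)*1000).round(1))
c=cv2.imread('pics/w1.png')[90:270,460:640];cv2.imwrite('pics/w1c.png',cv2.resize(c,None,fx=3.3,fy=3.3,interpolation=cv2.INTER_CUBIC))
"
```

```text
corner [0.7117 0.1067 0.05  ] st [ 5.3 -2.2] [0.7125 0.1072 0.0479] [ 6.  -1.5]
bf inner R [ 0.6632 -0.1134  0.05  ] st [   6.  -227.5] [ 0.6672 -0.1218  0.0304] [  11.7 -234.9]
lf inner near [0.5304 0.1497 0.05  ] st [-181.     0.2] [0.5267 0.1565 0.031 ] [-186.1    6. ]
BL [0.6637 0.0721 0.046 ] st [-34.  -46.4] [0.6636 0.072  0.0465] [-34.1 -46.5]
BR [ 0.6224 -0.0461  0.046 ] st [ -48.5 -170.8] [ 0.6236 -0.0496  0.0306] [ -46.6 -174. ]
NR [ 0.5422 -0.0184  0.046 ] st [-132.8 -161.3] [ 0.5399 -0.0206  0.0314] [-134.6 -163.9]
NL [0.5829 0.1018 0.046 ] st [-119.3  -35.1] [0.5823 0.1052 0.0297] [-120.7  -31.9]
band [ 0.5116 -0.191   0.033 ] st [-125.  -336.4] [ 0.5128 -0.1879  0.0379] [-124.5 -333.1]
handle [ 0.5631 -0.1223  0.1   ] st [ -89.7 -258.1] [ 0.563  -0.1227  0.0992] [ -89.7 -258.5]
ptr [ 0.5417 -0.1995  0.04  ] st [ -93.8 -338.1] [ 0.5418 -0.1994  0.0402] [ -93.8 -338. ]
st BR [ 0.6634 -0.2426  0.03  ] st [  34.4 -353.6] [ 0.6634 -0.2426  0.03  ] [  34.4 -353.6]
st NL [0.5118 0.1739 0.03  ] st [-204.5   19.8] [0.5049 0.1856 0.001 ] [-213.7   29.6]
st NR [ 0.4306 -0.1968  0.03  ] st [-202.8 -359.7] [ 0.4172 -0.2153  0.0012] [-211.9 -380.7]
```

View pics/w1c.png

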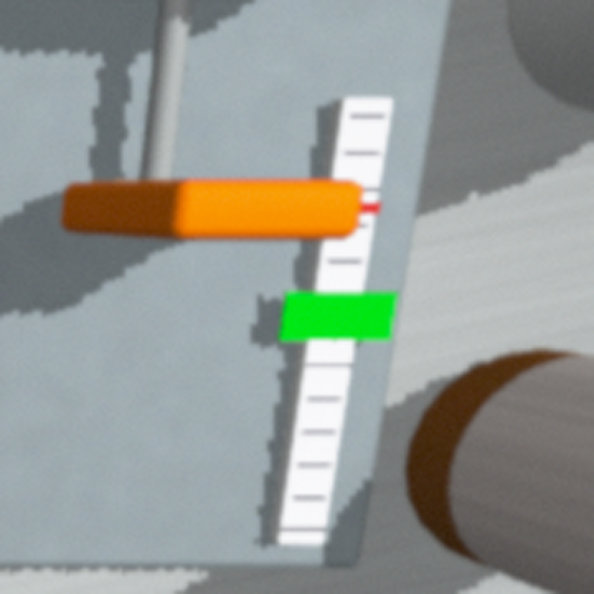

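Call:
apply_moves:
  commands:
    - {"x":0.4,"y":3,"z":-0.2,"wx":0,"wy":0,"wz":0,"grip":100}
    - {"x":0.4,"y":6.5,"z":-0.2,"wx":0,"wy":0,"wz":0,"grip":100}
    - {"x":0.4,"y":10,"z":-0.2,"wx":0,"wy":0,"wz":0,"grip":100}
    - {"x":0.4,"y":13,"z":-0.2,"wx":0,"wy":0,"wz":0,"grip":100}
    - {"x":0.4,"y":15,"z":-0.2,"wx":0,"wy":0,"wz":0,"grip":100}
    - {"x":0.4,"y":16.5,"z":-0.2,"wx":0,"wy":0,"wz":0,"grip":100}
    - {"x":0.4,"y":17,"z":-0.2,"wx":0,"wy":0,"wz":0,"grip":100}
    - {"x":0.4,"y":17,"z":-0.2,"wx":0,"wy":0,"wz":0,"grip":100}

```text
t: 2.95
eef_pos: [0.5273, 0.0394, 0.1324]
eef_rot: [0.443, -0.442, 0.552, -0.551]
force: [-0.5, -0.4, -0.1]
gripper_width: 1.004
```

```bash
sed -i 's/C=np.array(\[.707,.110\])/C=np.array([.710,.109])/' h.py; python3 -c "
from h import *
go(-.094,-.105,.131,-90)"
```

```text
now st [-163.2 -107.8] z 0.1324 | shift cm [-0.27  0.13  6.92] turn [ 0.002  0.002 -0.002] F [-0.5 -0.4 -0.1] t 2.95
```

Call:
apply_moves:
  commands:
    - {"x":-0.2,"y":0.05,"z":0.6,"wx":0,"wy":0,"wz":0,"grip":100}
    - {"x":-0.2,"y":0.05,"z":1.2,"wx":0,"wy":0,"wz":0,"grip":100}
    - {"x":-0.2,"y":0.05,"z":1.8,"wx":0,"wy":0,"wz":0,"grip":100}
    - {"x":-0.2,"y":0.05,"z":2.4,"wx":0,"wy":0,"wz":0,"grip":100}
    - {"x":-0.2,"y":0.05,"z":3.0,"wx":0,"wy":0,"wz":0,"grip":100}
    - {"x":-0.2,"y":0.05,"z":3.6,"wx":0,"wy":0,"wz":0,"grip":100}
    - {"x":-0.2,"y":0.05,"z":4.2,"wx":0,"wy":0,"wz":0,"grip":100}
    - {"x":-0.2,"y":0.05,"z":4.8,"wx":0,"wy":0,"wz":0,"grip":100}
    - {"x":-0.2,"y":0.05,"z":5.4,"wx":0,"wy":0,"wz":0,"grip":100}
    - {"x":-0.2,"y":0.05,"z":5.8,"wx":0,"wy":0,"wz":0,"grip":100}

```text
t: 3.95
eef_pos: [0.5849, 0.0286, 0.1318]
eef_rot: [0.443, -0.442, 0.552, -0.551]
force: [-0.4, 0.6, 0.7]
gripper_width: 1.0
```

Call:
apply_moves:
  commands:
    - {"x":0,"y":0,"z":0.3,"wx":0,"wy":0,"wz":0,"grip":100}
    - {"x":0,"y":0,"z":0.6,"wx":0,"wy":0,"wz":0,"grip":100}
    - {"x":0,"y":0,"z":0.8,"wx":0,"wy":0,"wz":0,"grip":100}
    - {"x":0,"y":0,"z":1.0,"wx":0,"wy":0,"wz":0,"grip":100}

```text
t: 4.35
eef_pos: [0.5947, 0.0264, 0.1317]
eef_rot: [0.443, -0.442, 0.552, -0.551]
force: [0.4, -0.5, -0.5]
gripper_width: 1.002
```

```bash
python3 -c "
from h import *
go(-.094,-.105,.131,-90)
snap('wrist','w2')"
```

```text
now st [ -94.5 -105.7] z 0.1317 | shift cm [-0.07  0.07  0.05] turn [ 0.002  0.001 -0.002] F [ 0.4 -0.5 -0.5] t 4.35
```

View pics/w2.png

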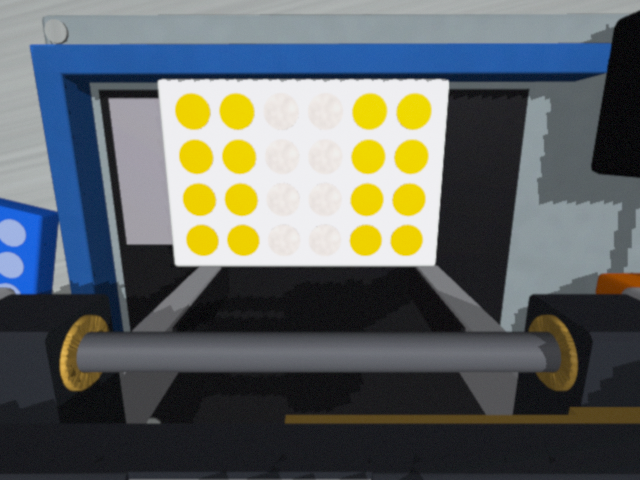

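Call:
apply_moves:
  commands:
    - {"x":0,"y":0,"z":0.15,"wx":0,"wy":0,"wz":0,"grip":100}
    - {"x":0,"y":0,"z":0.3,"wx":0,"wy":0,"wz":0,"grip":100}
    - {"x":0,"y":0,"z":0.3,"wx":0,"wy":0,"wz":0,"grip":100}

```text
t: 4.7
eef_pos: [0.5961, 0.0261, 0.1315]
eef_rot: [0.442, -0.444, 0.553, -0.55]
force: [-13.0, 1.7, 10.6]
gripper_width: 0.997
```

Call:
apply_moves:
  commands:
    - {"x":0,"y":0,"z":-0.5,"wx":0,"wy":0,"wz":0,"grip":100}
    - {"x":0,"y":0,"z":-1.5,"wx":0,"wy":0,"wz":0,"grip":100}
    - {"x":0,"y":-1,"z":-2,"wx":0,"wy":0,"wz":0,"grip":80}
    - {"x":0,"y":-3.5,"z":-2,"wx":0,"wy":0,"wz":0,"grip":60}
    - {"x":0,"y":-6,"z":-2,"wx":0,"wy":0,"wz":0,"grip":50}
    - {"x":0,"y":-8,"z":-2,"wx":0,"wy":0,"wz":0,"grip":50}
    - {"x":0,"y":-8,"z":-2,"wx":0,"wy":0,"wz":0,"grip":50}

```text
t: 5.4
eef_pos: [0.5781, 0.0306, 0.2151]
eef_rot: [0.443, -0.442, 0.552, -0.551]
force: [0.5, 0.3, -0.2]
gripper_width: 0.61
```

```bash
python3 -c "
from h import *
print(r.get_state()['q'].round(2))
go(-.045,-.188,.211,0)
go(-.045,-.188,.211,180)
snap('wrist','w3')
for u,v in((159,79),(449,79)): print((inv(pt('w2',u,v,.046))*1000).round(1))
"
```

```text
[ 0.15  0.39 -0.39  1.89  0.19  0.9  -2.12]
now st [-111.7 -105.3] z 0.2151 | shift cm [8.28 0.39 6.65] turn [-1.000e-03 -1.569e+00 -2.000e-03] F [ 0.5  0.3 -0.2] t 5.4
now st [-111.7 -105.3] z 0.2151 | shift cm [8.28 0.39 6.65] turn [ 2.000e-03  1.573e+00 -1.000e-03] F [ 0.5  0.3 -0.2] t 5.4
[  1.4 -35.8]
[   1.5 -161.6]
```

Call:
apply_moves:
  commands:
    - {"x":0.8,"y":0,"z":0.7,"wx":0,"wy":-0.14,"wz":0,"grip":50}
    - {"x":1.6,"y":0,"z":1.3,"wx":0,"wy":-0.28,"wz":0,"grip":50}
    - {"x":2.5,"y":0,"z":2,"wx":0,"wy":-0.42,"wz":0,"grip":50}
    - {"x":3.3,"y":0,"z":2.7,"wx":0,"wy":-0.56,"wz":0,"grip":50}
    - {"x":4.1,"y":0,"z":3.3,"wx":0,"wy":-0.7,"wz":0,"grip":50}
    - {"x":5,"y":0,"z":4,"wx":0,"wy":-0.84,"wz":0,"grip":50}
    - {"x":5.8,"y":0,"z":4.7,"wx":0,"wy":-0.98,"wz":0,"grip":50}
    - {"x":6.6,"y":0,"z":5.3,"wx":0,"wy":-1.12,"wz":0,"grip":50}
    - {"x":7.5,"y":0,"z":6,"wx":0,"wy":-1.26,"wz":0,"grip":50}
    - {"x":8.3,"y":0,"z":6.6,"wx":0,"wy":-1.4,"wz":0,"grip":50}

```text
t: 6.45
eef_pos: [0.6236, -0.0654, 0.2123]
eef_rot: [0.695, -0.694, 0.136, -0.133]
force: [0.3, 0.2, 0.2]
gripper_width: 0.506
```

```bash
python3 -c "
from h import *
print(r.get_state()['q'].round(2))
go(-.045,-.188,.131,0)
"
```

```text
[ 0.5   0.52 -0.66  1.76  0.37  0.99 -0.69]
now st [ -46.2 -189.1] z 0.2123 | shift cm [0.13 8.13 0.12] turn [-0.001 -0.163 -0.003] F [0.3 0.2 0.2] t 6.45
```

Call:
apply_moves:
  commands:
    - {"x":0,"y":0,"z":0,"wx":0,"wy":-0.1,"wz":0,"grip":50}
    - {"x":0,"y":0,"z":0,"wx":0,"wy":-0.163,"wz":0,"grip":50}
    - {"x":0,"y":2.5,"z":0,"wx":0,"wy":-0.163,"wz":0,"grip":50}
    - {"x":0,"y":5,"z":0,"wx":0,"wy":-0.163,"wz":0,"grip":50}
    - {"x":0,"y":7,"z":0,"wx":0,"wy":-0.163,"wz":0,"grip":50}
    - {"x":0,"y":8,"z":0,"wx":0,"wy":-0.163,"wz":0,"grip":50}
    - {"x":0,"y":8,"z":0,"wx":0,"wy":-0.163,"wz":0,"grip":50}

```text
t: 7.15
eef_pos: [0.6225, -0.0651, 0.1308]
eef_rot: [0.703, -0.702, 0.08, -0.075]
force: [-0.2, -0.3, -0.2]
gripper_width: 0.499
```

```bash
python3 -c "
from h import *
go(-.046,-.138,.131,0)
"
```

```text
now st [ -47.4 -189. ] z 0.1308 | shift cm [ 0.14 -0.01  5.1 ] turn [-0.001  0.    -0.006] F [-0.2 -0.3 -0.2] t 7.15
```

Call:
apply_moves:
  commands:
    - {"x":0,"y":0,"z":0.6,"wx":0,"wy":0,"wz":0,"grip":50}
    - {"x":0,"y":0,"z":1.2,"wx":0,"wy":0,"wz":0,"grip":50}
    - {"x":0,"y":0,"z":1.8,"wx":0,"wy":0,"wz":0,"grip":50}
    - {"x":0,"y":0,"z":2.4,"wx":0,"wy":0,"wz":0,"grip":50}
    - {"x":0,"y":0,"z":3.0,"wx":0,"wy":0,"wz":0,"grip":50}
    - {"x":0,"y":0,"z":3.6,"wx":0,"wy":0,"wz":0,"grip":50}
    - {"x":0,"y":0,"z":4.2,"wx":0,"wy":0,"wz":0,"grip":50}
    - {"x":0,"y":0,"z":4.6,"wx":0,"wy":0,"wz":0,"grip":50}
    - {"x":0,"y":0,"z":4.9,"wx":0,"wy":0,"wz":0,"grip":50}
    - {"x":0,"y":0,"z":5.0,"wx":0,"wy":0,"wz":0,"grip":50}

```text
t: 8.15
eef_pos: [0.6335, -0.0159, 0.1308]
eef_rot: [0.703, -0.702, 0.079, -0.075]
force: [-0.8, -1.4, 0.8]
gripper_width: 0.498
```

Call:
apply_moves:
  commands:
    - {"x":0,"y":0,"z":0.15,"wx":0,"wy":0,"wz":0,"grip":50}
    - {"x":0,"y":0,"z":0.3,"wx":0,"wy":0,"wz":0,"grip":50}

```text
t: 8.35
eef_pos: [0.6341, -0.0131, 0.1308]
eef_rot: [0.703, -0.702, 0.08, -0.075]
force: [-0.6, -1.4, 0.4]
gripper_width: 0.497
```

Call:
apply_moves:
  commands:
    - {"x":0,"y":0,"z":0.15,"wx":0,"wy":0,"wz":0,"grip":50}
    - {"x":0,"y":0,"z":0.3,"wx":0,"wy":0,"wz":0,"grip":50}
    - {"x":0,"y":0,"z":0.3,"wx":0,"wy":0,"wz":0,"grip":50}

```text
t: 8.65
eef_pos: [0.6345, -0.0118, 0.1308]
eef_rot: [-0.703, 0.703, -0.08, 0.076]
force: [-3.1, -8.6, 4.5]
gripper_width: 0.499
```

```bash
python3 -c "
from h import *
go(-.046,-.138,.131,0)
snap('wrist','w4')"
```

```text
now st [ -47.4 -134.4] z 0.1308 | shift cm [ 0.14 -0.02 -0.36] turn [ 0.002 -0.001 -0.007] F [-3.1 -8.6  4.5] t 8.65
```

View pics/w4.png

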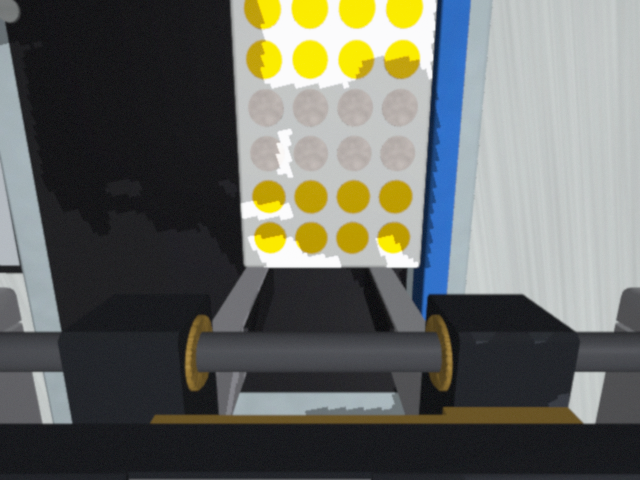

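Call:
apply_moves:
  commands:
    - {"x":0,"y":0,"z":-0.6,"wx":0,"wy":0,"wz":0,"grip":50}
    - {"x":0,"y":0,"z":-1.5,"wx":0,"wy":0,"wz":0,"grip":30}
    - {"x":0,"y":-2.5,"z":-1.5,"wx":0,"wy":0,"wz":0,"grip":0}
    - {"x":-1,"y":-5,"z":-1.5,"wx":0,"wy":0,"wz":0,"grip":0}
    - {"x":-4,"y":-5,"z":1.5,"wx":0,"wy":0,"wz":0,"grip":0}
    - {"x":-7,"y":-5,"z":4.5,"wx":0,"wy":0,"wz":0,"grip":0}
    - {"x":-7,"y":-5,"z":6.8,"wx":0,"wy":0,"wz":0,"grip":0}
    - {"x":-7,"y":-3,"z":6.8,"wx":0,"wy":0,"wz":0,"grip":0}
    - {"x":-7,"y":-1,"z":6.8,"wx":0,"wy":0,"wz":0,"grip":0}
    - {"x":-7,"y":0,"z":6.8,"wx":0,"wy":0,"wz":0,"grip":0}

```text
t: 9.7
eef_pos: [0.5804, 0.0694, 0.1297]
eef_rot: [-0.702, 0.703, -0.081, 0.075]
force: [-0.2, 0.3, -0.4]
gripper_width: 0.009
```

```bash
python3 -c "
from h import *
go(-.0985,-.066,.131,0)
print(r.get_state()['gripper_width'])"
```

```text
now st [-117.8  -66.9] z 0.1297 | shift cm [ 1.93 -0.14  0.09] turn [ 0.002 -0.001 -0.008] F [-0.2  0.3 -0.4] t 9.7
0.008643642139707428
```

Call:
apply_moves:
  commands:
    - {"x":0.5,"y":0,"z":0,"wx":0,"wy":0,"wz":0,"grip":0}
    - {"x":1.0,"y":0,"z":0,"wx":0,"wy":0,"wz":0,"grip":0}
    - {"x":1.4,"y":0,"z":0,"wx":0,"wy":0,"wz":0,"grip":0}
    - {"x":1.6,"y":0,"z":0,"wx":0,"wy":0,"wz":0,"grip":0}
    - {"x":1.8,"y":0,"z":0,"wx":0,"wy":0,"wz":0,"grip":0}
    - {"x":1.9,"y":0,"z":0,"wx":0,"wy":0,"wz":0,"grip":0}

```text
t: 10.3
eef_pos: [0.5993, 0.0652, 0.1299]
eef_rot: [-0.703, 0.703, -0.081, 0.075]
force: [-0.4, 0.2, 0.2]
gripper_width: 0.001
```

Call:
apply_moves:
  commands:
    - {"x":0.15,"y":0,"z":0,"wx":0,"wy":0,"wz":0,"grip":0}
    - {"x":0.3,"y":0,"z":0,"wx":0,"wy":0,"wz":0,"grip":0}
    - {"x":0.4,"y":0,"z":0,"wx":0,"wy":0,"wz":0,"grip":0}

```text
t: 10.6
eef_pos: [0.6021, 0.0646, 0.1298]
eef_rot: [-0.702, 0.703, -0.081, 0.074]
force: [-13.2, 0.2, 10.7]
gripper_width: 0.002
```

Call:
apply_moves:
  commands:
    - {"x":-0.6,"y":0,"z":0,"wx":0,"wy":0,"wz":0,"grip":0}
    - {"x":-1.5,"y":0,"z":0,"wx":0,"wy":0,"wz":0,"grip":0}
    - {"x":-1.5,"y":-2.5,"z":0,"wx":0,"wy":0,"wz":0,"grip":0}
    - {"x":-1.5,"y":-5.5,"z":-1,"wx":0,"wy":0,"wz":0,"grip":20}
    - {"x":-1.5,"y":-9,"z":-3,"wx":0,"wy":0,"wz":0,"grip":40}
    - {"x":-1,"y":-11,"z":-7,"wx":0,"wy":0,"wz":0,"grip":50}
    - {"x":-0.5,"y":-11,"z":-11.5,"wx":0,"wy":0,"wz":0,"grip":50}
    - {"x":0,"y":-11,"z":-14.5,"wx":0,"wy":0,"wz":0,"grip":50}
    - {"x":0,"y":-11,"z":-16,"wx":0,"wy":0,"wz":0,"grip":50}
    - {"x":0,"y":-11,"z":-16,"wx":0,"wy":0,"wz":0,"grip":50}

```text
t: 11.6
eef_pos: [0.5674, -0.0933, 0.24]
eef_rot: [-0.702, 0.703, -0.083, 0.075]
force: [0.6, -0.2, 0.3]
gripper_width: 0.496
```

```bash
python3 -c "
from h import *
snap('wrist','w5')
for n,u,v in(('w1',541.2,153.6),('top0',255+562/3.75,160+305/3.75)): p=pt(n,u,v,.1); print(p,(inv(p)*1000).round(1),pt(n,u,v)[2])
go(-.093,-.275,.159,0)"
```

```text
[ 0.55609682 -0.1347811   0.1       ] [ -97.  -271.5] 0.10155341718161925
[ 0.55637082 -0.13720729  0.1       ] [ -96.2 -273.8] 0.09890713868360834
now st [ -95.1 -226.6] z 0.2401 | shift cm [ 0.3   8.12 -4.82] turn [ 0.003 -0.002 -0.01 ] F [0.4 1.4 0. ] t 11.65
```

View pics/w5.png

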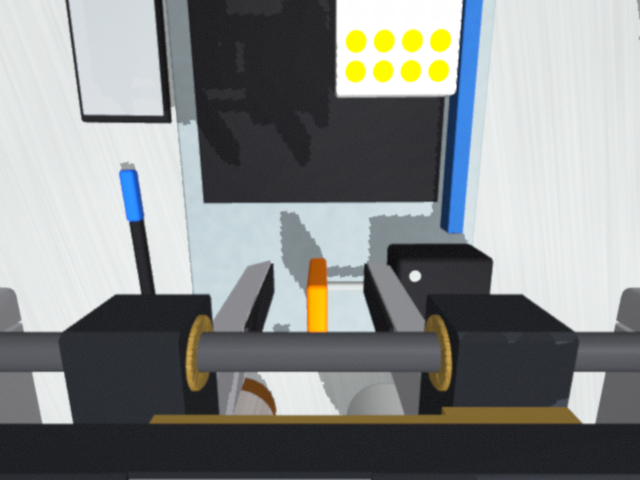

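Call:
apply_moves:
  commands:
    - {"x":0,"y":0,"z":-2.5,"wx":0,"wy":0,"wz":0,"grip":50}
    - {"x":0,"y":0,"z":-4.7,"wx":0,"wy":0,"wz":-0.01,"grip":50}
    - {"x":0,"y":2,"z":-4.7,"wx":0,"wy":0,"wz":-0.01,"grip":50}
    - {"x":0,"y":4.5,"z":-4.7,"wx":0,"wy":0,"wz":-0.01,"grip":50}
    - {"x":0,"y":6.5,"z":-4.7,"wx":0,"wy":0,"wz":-0.01,"grip":50}
    - {"x":0,"y":7.8,"z":-4.7,"wx":0,"wy":0,"wz":-0.01,"grip":50}
    - {"x":0,"y":8.1,"z":-4.7,"wx":0,"wy":0,"wz":-0.01,"grip":50}
    - {"x":0,"y":8.1,"z":-4.7,"wx":0,"wy":0,"wz":-0.01,"grip":50}

```text
t: 12.45
eef_pos: [0.5569, -0.1363, 0.1593]
eef_rot: [-0.702, 0.704, -0.078, 0.078]
force: [-0.7, -0.4, -0.1]
gripper_width: 0.498
```

Call:
apply_moves:
  commands:
    - {"x":0,"y":0,"z":0,"wx":0,"wy":0,"wz":0,"grip":30}
    - {"x":0,"y":0,"z":0,"wx":0,"wy":0,"wz":0,"grip":10}
    - {"x":0,"y":0,"z":0,"wx":0,"wy":0,"wz":0,"grip":5}
    - {"x":0,"y":0,"z":0,"wx":0,"wy":0,"wz":0,"grip":5}
    - {"x":0,"y":0,"z":0,"wx":0,"wy":0,"wz":0,"grip":5}
    - {"x":0,"y":0,"z":0,"wx":0,"wy":0,"wz":0,"grip":5}
  squeeze: 30

```text
t: 13.05
eef_pos: [0.5556, -0.1361, 0.1594]
eef_rot: [-0.702, 0.704, -0.079, 0.077]
force: [-12.4, 2.2, 11.6]
gripper_width: 0.149
```

```bash
python3 -c "
from h import *
go(-.0955,-.273,.159,0)
for u,v,z in((575.2,153.3,.04),(562.4,186.1,.033),(562.4,186.1,.038)): p=pt('w1',u,v,z); print((inv(p)*1000).round(1))
for a,b,z in((655,352,.04),(635,402,.033),(635,402,.038)):  p=pt('top0',255+a/3.75,160+b/3.75,z); print((inv(p)*1000).round(1))
"
```

```text
now st [ -97.2 -272.9] z 0.1594 | shift cm [ 0.17  0.04 -0.01] turn [ 0.003 -0.    -0.003] F [-12.4   2.2  11.6] t 13.05
[ -97.2 -338.9]
[-128.3 -336.5]
[-127.8 -333.1]
[ -96.7 -339.2]
[-127.1 -334.8]
[-128.1 -334. ]
```

Call:
apply_moves:
  commands:
    - {"x":-0.4,"y":0,"z":0,"wx":0,"wy":0,"wz":0,"grip":5}
    - {"x":-0.8,"y":0,"z":0,"wx":0,"wy":0,"wz":0,"grip":5}
    - {"x":-1.2,"y":0,"z":0,"wx":0,"wy":0,"wz":0,"grip":5}
    - {"x":-1.6,"y":0,"z":0,"wx":0,"wy":0,"wz":0,"grip":5}
    - {"x":-2.0,"y":0,"z":0,"wx":0,"wy":0,"wz":0,"grip":5}
    - {"x":-2.4,"y":0,"z":0,"wx":0,"wy":0,"wz":0,"grip":5}
    - {"x":-2.8,"y":0,"z":0,"wx":0,"wy":0,"wz":0,"grip":5}
    - {"x":-3.1,"y":0,"z":0,"wx":0,"wy":0,"wz":0,"grip":5}
    - {"x":-3.1,"y":0,"z":0,"wx":0,"wy":0,"wz":0,"grip":5}
  squeeze: 40

```text
t: 13.95
eef_pos: [0.5254, -0.1295, 0.1595]
eef_rot: [-0.702, 0.704, -0.078, 0.077]
force: [7.2, -1.4, -10.8]
gripper_width: 0.146
```

```bash
python3 -c "
from h import *
go(-.128,-.273,.159,0)
a,d=snap('scene','s2'); b,_=snap('top','t2')
x=cv2.imread('pics/s2.png')[230:370,190:330];y=cv2.imread('pics/t2.png')[160:300,320:460]
cv2.imwrite('pics/c2.png',cv2.resize(np.hstack([x,y]),None,fx=2.85,fy=2.85,interpolation=cv2.INTER_CUBIC))
"
```

```text
now st [-128.1 -273. ] z 0.1595 | shift cm [0.01 0.05 0.  ] turn [ 0.003 -0.    -0.002] F [  7.2  -1.4 -10.8] t 13.95
```

View pics/c2.png

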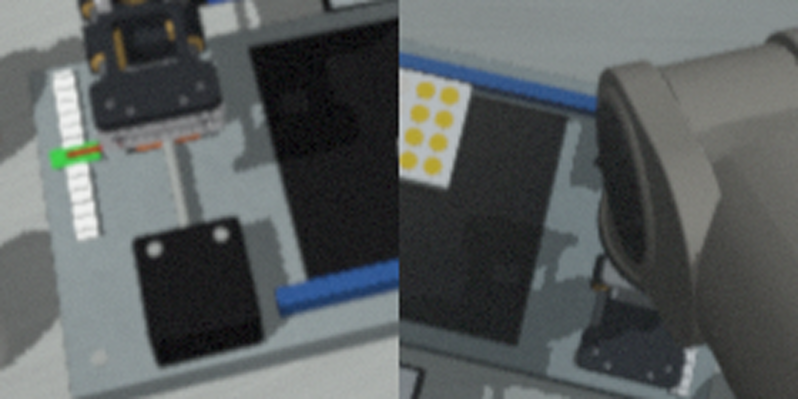

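```bash
python3 -c "
from h import *
x=cv2.imread('pics/s2.png')[215:345,275:430];y=cv2.imread('pics/t2.png')[165:295,260:415]
cv2.imwrite('pics/c3.png',np.vstack([cv2.resize(i,None,fx=2.3,fy=2.3,interpolation=cv2.INTER_CUBIC) if 0 else cv2.resize(i,(700,300)) if 0 else cv2.resize(i,None,fx=2.3,fy=2.3,interpolation=cv2.INTER_CUBIC) for i in(x,y)]) if 0 else cv2.resize(np.hstack([x,y]),None,fx=2.55,fy=2.55,interpolation=cv2.INTER_CUBIC))
"
```

```text
(no output)
```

View pics/c3.png

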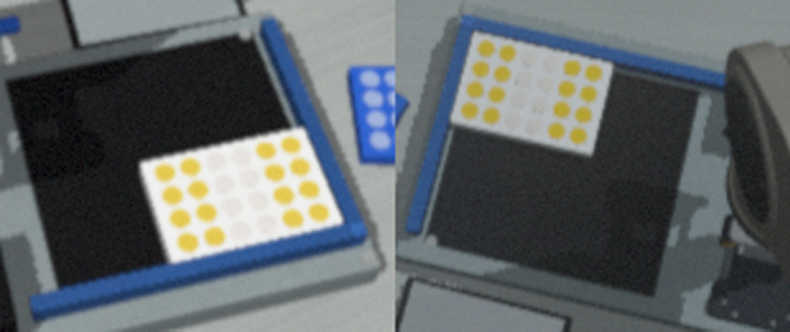

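Tray is square and flush in the corner; pointer is in the green band and the force matches the spring (7.2 N). I am handing it in.

```bash
python3 -c "
from h import *
s=r.get_state();print(s['t'],s['eef_pos'],s['force'],s['gripper_width']);print(order.sign_off())"
```

```text
14.05 [ 0.52563621 -0.12952133  0.15947663] [ 6.22922289 -2.30321502 -9.43685446] 0.14727493507012374
the job is handed in; nothing more can be done
None
```

The tray is seated in the fence corner and the shutter is held open in the green band. I handed the job in at 14 s with the gripper still pinching the handle at 40 N.

- **Tray:** I pushed it against the back fence with both fingers, then against the left fence, then once more against the back fence. Contact forces were about 13, 9 and 13 N. The last scene and top pictures, taken before hand-in, show it square with no visible gap at either fence.
- **Shutter:** I pinched the handle across its 14 mm side and pulled it out 31 mm. The scene picture shows the red pointer in the middle of the green band. The 7.2 N pull along x matched the spring force expected at that opening.
- **Checks that disagreed:** The top and wrist cameras differed by about 5 mm on where the reader sits in x. I split the difference and relied on contact force for seating. A vertical force of about 10 N also showed during the hold and two of the pushes, and I did not find its cause.
- **Not checked:** My path kept clear of the other things on the bench, and I saw no contact with them. I did not measure their positions again at the end.

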